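# Set and lock the cutting gauge's angle

## Robot

A 6-joint arm with a two-finger parallel gripper is mounted at the origin on the work surface. World frame = base frame: x ahead of the robot, y to its left, z up, the work surface at z = 0. Lengths are in m, angles in rad, forces in N, time in s.
With the tool pointing down it reaches from about 0.225 to 0.875 m from the base axis. Payload 3.4 kg.
Tool frame: the origin (TCP) lies at the very end of the fingers, on their centre line; the grasp point (between the pads) lies 19 mm behind it; z points along the fingers, x is the direction in which the jaws open and shut, and the axes are right-handed (so a half turn about z gives the same grasp; the last joint's range is limited). The gripper opens to 85 mm and grips with 20 to 120 N. Pads are 22 mm wide; open, the fingers measure 114 mm over their backs; the gripper's body (76 mm by 85 mm) begins 54 mm behind the grasp point. The pads swing forward as they close: fully open they stand 13 mm farther back than shut.
Start: joints at [-1.376, 0.276, 1.505, -0, 1.361, -0.121], TCP at [0.179, -0.547, 0.196] pointing down, gripper open.
Joint ranges: [-2.89, 2.89], [-0.75, 2.08], [0.22, 2.7], [-1.18, 4.32], [0.11, 2.71], [-2.7, 2.7]. Speed limits (rad/s): [2.57, 2.57, 3.14, 3.14, 3.14, 3.14].

## Interface

Orientations are given as a unit quaternion [w, x, y, z].
In Python, from rig import manip gives the robot as it stands.
- The arm moves only by the tool carry_out, never from a script. Its argument "series" is a list of rows, each a list of 2 entries, a list of its own where there are three numbers: the shift along the tool's x, y, z in mm, then the turn about the tool's z in degrees. A call has 1 to 10 rows; each row shifts and turns the pose as measured when the row begins, along the tool's axes as they then stand; what a row does not reach is not made up. A row lasts 1/12 s, in which the tool goes at most 41.7 mm and 7.16 degrees, less where a joint would pass 70% of its speed; a pose out of reach is approached as far as the arm can. A call is refused whole if a number of a shift passes 41.7 or a number of a turn 7.16, either way. A call with a gripper value outside its range is refused whole. "fingers" is the finger opening in mm, from 0 to 85.4, set as the call begins (left out, the last holds). The fingers move at their own pace and stop on an object; "squeeze" is the grip in N (left out, the last holds). Time passes only in rows, so rows that do not move let the fingers close. It gives the time, the measured TCP pose, the force and the opening at its end, in the units of the state.
- manip.get_state(): the state, without advancing time (a new reading comes with each control period).
- manip.get_image(name): name is "side" or "top"; returns a dict with "frame" (384x512x3 uint8, blue, green, red), "K" (3x3 intrinsics, pixels), "k1" (the pictures are not rectified: a ray, as slopes to the right and down, at radius r is drawn at 1 + k1 r^2 times it, then the intrinsics apply), "rvec" (rotation vector, rad) and "tvec" (3), from world to camera coordinates, as OpenCV has them. Camera axes: x right, y down, z forward; pixel columns grow to the right and rows downward; lengths in m; the calibration is good to about 2 mm. A picture is of the moment at which its call begins. There is no depth.
- manip.sign_off(): hands the job in, once; it reports no verdict.
The state is a dict: "clock": time; "qpos": joint angles; "qd": joint speeds; "effort": joint torques, N m; "position": TCP position; "ee_rot": TCP orientation; "contact_force": force on the tool from outside, world axes, zero at the start; "moment": the same for the moment, N m; "width": finger opening in m.
Only numpy, scipy, OpenCV 4.12 (cv2) and the standard library are available. Lean on these libraries where they do the work, as an engineer would, in place of code of your own. Each camera call takes 0.05 s, during which the arm holds its last target. There are 200 camera calls.

## Task

Set the board-cutting gauge to the angle marked by the clip on its rim: push the upright post of its lever round with the fingertips, gently and without gripping it, until the lever arm lies centred over the notch of the clip. Only then press the lock plunger in the middle of the gauge all the way down with the fingertips. Do not touch the fence, leave the things lying around where they are, and finish clear of everything.

Things in the scene. Friction and masses are not known exactly. Their poses are not given: they have to be found in the camera images.
- gauge_centre (a point): Gauge screwed to the table: round aluminium base 210 mm across, 14 mm high, scale lines every 10 degrees near its rim. A dark steel disc 160 mm across, top at 26 mm above the table, turns on it. This point is on the vertical turning axis, 14 mm above the table; with joint ring at 0 the lever points along this point's -x.
- ring (a joint): Angle of the turning disc with lever and fence, rad, positive anticlockwise seen from above, range -1.15 to 1.15. It starts clockwise of the clip, so the lever has to go anticlockwise. Stiff by friction (about 2.5 N at the post turns it), no spring: it stays where it is left. The lever passes freely over the clip.
- lever_post (a point): Upright round aluminium post near the lever's end, 16 mm in diameter, 22 to 65 mm above the table, its axis 140 mm from the turning axis; this point is on its axis, 45 mm above the table. Its x axis points along the lever to the turning axis. The lever arm is a steel bar 8 mm wide, 22 to 30 mm above the table, reaching 149 mm from the turning axis. Below the post is bare table.
- clip_notch (a point): Steel clip fixed on the base's rim, 38 mm wide, 97 to 127 mm from the turning axis, top 20 mm above the table, with a 14 mm wide notch between two flat prongs. This point is the notch's middle, 110 mm from the turning axis; its x axis points to that axis. The gauge is set when lever and notch lie in the same direction from the axis. The clip does not move.
- plunger (a joint): Lock plunger travel, m: 0 up, 0.008 fully down. It moves straight down against about 3.5 N of friction and stays down when released.
- plunger_top (a point): Centre of the top of the lock plunger: black round button 28 mm in diameter on the turning axis in the middle of the gauge, its top 54 mm above the table when up and 46 mm when down. It does not turn the disc.
- tape: Bystander: empty tape roll standing flat, 100 mm across, 48 mm high. Origin under its centre.
- jar: Bystander: jar of 56 mm diameter, 70 mm high. Origin under its centre.
- offcut: Bystander: white board offcut 150 x 45 x 6 mm. Origin under its centre.
- knife: Bystander: grey utility knife lying along its x axis, about 140 x 22 mm, 18 mm high. Origin at its underside near the middle.
- pen: Bystander: marker pen lying along its x axis, about 125 mm long, 15 mm thick. Origin at its underside near the middle.
- squeegee: Bystander: plastic squeegee 70 x 95 mm, 21 mm high. Origin under its centre.
- spool: Bystander: wooden spool, 48 mm across, 45 mm high, standing. Origin under its centre.
- fence_mid (a point): Middle of the fence's top: aluminium bar 220 x 12 mm, 26 to 44 mm above the table, on the turning disc opposite the lever and square to it, its middle 72 mm from the turning axis. Not to be touched.
Things that resemble listed ones, but are neither listed nor needed, are in the scene too. Of the things shaped like the part that bears clip_notch, the bare steel one is meant.

How it is judged:
By the outcome, as a careful person would: the job done as asked, in the order asked, and still so for the second after the job is handed in, with the robot touching nothing.
It also fails if it takes over 48 s, if anything falls off the work surface, if the arm or the gripper's body presses on something with over 40 N, if the wrist force passes 120 N, or if a joint passes its speed limit or range.

## Working session

There is one attempt and no reset: what is moved stays moved. The work goes in short steps, Python scripts to look and compute and a tool call to move; the robot and the scene stay as the last step left them, time stands still between calls to the robot, and variables do not carry over. Pictures are saved under pics/ and viewed, about 8 in all and at most 12, crops included, and the job is handed in when it is done.

Besides the shell and the picture viewer there is one more tool, called after "Emit:" as a command line: name --argument value ..., lists and objects as JSON in quotes. carry_out: Moves the arm, as the interface text tells. Its arguments: {"type":"object","properties":{"series":{"type":"array","items":{"type":"array"}},"fingers":{"type":"number"},"squeeze":{"type":"number"}},"required":["series"]}

```bash
mkdir -p pics; cat > h.py <<'E'
import numpy as np, cv2
from rig import manip
def grab(n):
    d=manip.get_image(n); d={k:(np.array(v) if not np.isscalar(v) else v) for k,v in d.items()}; return d
def dist(d): return np.array([d["k1"],0,0,0,0],float)
def ray(d,uv):
    p=cv2.undistortPoints(np.array([[uv]],float),d["K"],dist(d))[0,0]
    R=cv2.Rodrigues(d["rvec"].astype(float))[0]
    return -R.T@d["tvec"].ravel(), R.T@np.array([p[0],p[1],1.])
def onz(d,uv,z):
    c,v=ray(d,uv); return c+v*(z-c[2])/v[2]
def proj(d,P):
    return cv2.projectPoints(np.array(P,float).reshape(-1,1,3),d["rvec"].astype(float),d["tvec"].astype(float),d["K"],dist(d))[0].reshape(-1,2)
def two(d1,u1,d2,u2):
    c1,v1=ray(d1,u1);c2,v2=ray(d2,u2);v1/=np.linalg.norm(v1);v2/=np.linalg.norm(v2)
    t=np.linalg.lstsq(np.c_[v1,-v2],c2-c1,rcond=None)[0]
    a=c1+t[0]*v1;b=c2+t[1]*v2
    return (a+b)/2,np.linalg.norm(a-b)
E
python3 - <<'E'
from h import *
import pickle
a={n:grab(n) for n in("top","side")}
pickle.dump(a,open("v0.pkl","wb"))
for n in a: cv2.imwrite(f"pics/{n}0.png",cv2.resize(a[n]["frame"],(800,600),interpolation=cv2.INTER_CUBIC)); print(n,ray(a[n],(256,192)),a[n]["k1"])
print(manip.get_state())
E
```

```text
top (array([0.51796821, 0.02838561, 0.92985439]), array([ 0.08673752, -0.02319233, -0.99602904])) -0.09583553206204837
side (array([0.36307949, 0.56264597, 0.77343634]), array([ 0.25828645, -0.59300253, -0.7626675 ])) 0.006627934848430522
{'clock': 0.1, 'qpos': array([-1.37603992e+00,  2.76558529e-01,  1.50599492e+00, -2.79677151e-06,
        1.36070904e+00, -1.20998173e-01]), 'qd': array([ 7.32805273e-04, -2.78846073e-03, -3.88975616e-03,  1.18728573e-03,
        1.30426424e-03,  1.91721610e-05]), 'effort': array([ 1.46374714e-03, -4.17699444e+01, -2.46405798e+01, -1.02977458e-04,
        5.79172527e-03,  7.73739771e-06]), 'position': array([ 0.17844967, -0.54605738,  0.19521562]), 'ee_rot': array([-5.67204204e-04,  8.09485476e-01, -5.87139307e-01, -6.12671830e-04]), 'contact_force': array([ 0.46977259,  0.60973597, -0.48962575]), 'moment': array([-0.03065058,  0.02509463, -0.0208325 ]), 'width': 0.08568711082158893}
```

View pics/top0.png

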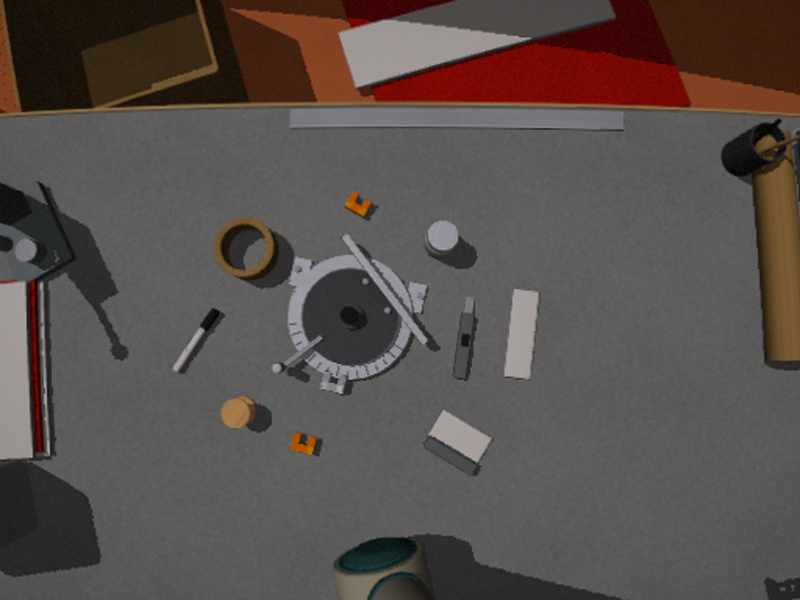

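View pics/side0.png

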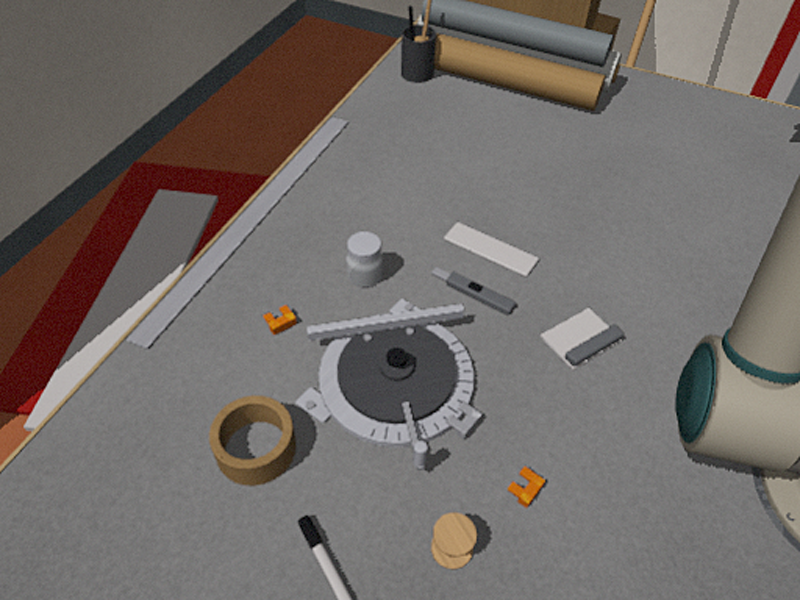

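The top view shows the gauge centre near (350,316), the post near (278,368) and the steel clip near (334,382), in 800x600 pixels. The orange clips are decoys. The side view shows the plunger near (398,357), the post top near (421,447) and the clip near (464,417). I'll zoom in on both.

```bash
python3 - <<'E'
from h import *
import pickle
a=pickle.load(open("v0.pkl","rb"))
s=5
t=cv2.resize(a["top"]["frame"][190:262,165:245],None,fx=s,fy=s,interpolation=cv2.INTER_CUBIC)
q=cv2.resize(a["side"]["frame"][215:305,230:310],None,fx=s,fy=s,interpolation=cv2.INTER_CUBIC)
o=np.zeros((450,800,3),np.uint8);o[:360,:400]=t;o[:450,400:]=q
cv2.imwrite("pics/z0.png",o)
E
```

```text
(no output)
```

View pics/z0.png

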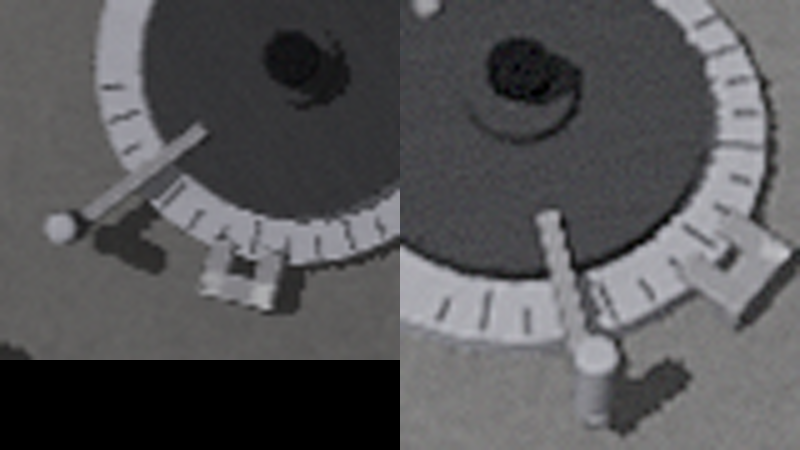

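The left (top) crop shows the plunger top at (291,57), the post top at (60,227) and the clip's notch around (242,265). In the right (side) crop they are at about (518,67), (597,353) and (728,257).

```bash
python3 - <<'E'
from h import *
import pickle
a=pickle.load(open("v0.pkl","rb"));T,S=a["top"],a["side"]
t=lambda x,y:(165+(x+.5)/5-.5,190+(y+.5)/5-.5)
s=lambda x,y:(230+(x-400+.5)/5-.5,215+(y+.5)/5-.5)
P={}
for n,u,v in [("plunger",(291,57),(518,67)),("post",(60,227),(597,353)),("notch",(242,266),(727,256))]:
    P[n],e=two(T,t(*u),S,s(*v)); print(n,P[n].round(4),"gap",round(e,4))
print(onz(T,t(291,57),.054),onz(S,s(518,67),.054))
print("post",onz(T,t(60,227),.065),onz(S,s(597,353),.065))
print("notch",onz(T,t(242,266),.017),onz(S,s(727,256),.017))
c=P["plunger"][:2]
# base rim: bright ring contour in top view
for D,n,z in ((T,"top",.026),(S,"side",.026)):
    g=cv2.cvtColor(D["frame"],cv2.COLOR_BGR2GRAY)
    p=proj(D,[[*c,.026]])[0].astype(int)
    m=cv2.inRange(g,30,80); m0=m.copy()
    pts=[]
    # disc edge along rays
    for k in range(0,360,3):
        d=np.array([np.cos(np.radians(k)),np.sin(np.radians(k))]);
        rr=np.arange(.065,.1,.0005); uv=proj(D,np.c_[c+rr[:,None]*d,np.full(len(rr),z)])
        val=cv2.remap(g,uv[:,0].astype(np.float32),uv[:,1].astype(np.float32),cv2.INTER_LINEAR).ravel().astype(float)
        i=np.argmax(np.diff(val[::4]))*4+2
        if val[min(i+6,len(val)-1)]-val[max(i-6,0)]>40: pts.append(c+rr[i]*d)
    pts=np.array(pts)
    for _ in range(4):
        A=np.c_[2*pts,np.ones(len(pts))];x=np.linalg.lstsq(A,(pts**2).sum(1),rcond=None)[0]
        r=np.sqrt(x[2]+x[0]**2+x[1]**2); e=abs(np.hypot(*(pts-x[:2]).T)-r); pts=pts[e<max(.0015,np.median(e)*2)]
    print(n,"disc",x[:2],r,len(pts))
for n in("post","notch"):
    d=P[n][:2]-c; print(n,np.hypot(*d),np.degrees(np.arctan2(d[1],d[0])))
E
```

```text
plunger [0.5722 0.0912 0.0512] gap 0.0005
post [0.4882 0.2033 0.0661] gap 0.0012
notch [0.4665 0.1185 0.0211] gap 0.0008
[0.57220907 0.09102112 0.054     ] [0.57112844 0.09293349 0.054     ]
post [0.48869024 0.2036634  0.065     ] [0.48778189 0.20258149 0.065     ]
notch [0.4666973 0.1190371 0.017    ] [0.46667663 0.11599476 0.017     ]
top disc [0.57117659 0.08807393] 0.08213340000958287 79
side disc [0.56906061 0.09208471] 0.08167704114408618 75
post 0.14010254859769547 126.83971759795932
notch 0.10913082037562104 165.47642274596092
```

Two-view checks hold up: plunger height 51 mm, post height 66 mm at radius 140.1 mm, notch at radius 109.1 mm and height 21 mm. The lever is at 126.8° and the notch at 165.5°. I'll travel high with the fingers closed, to behind the post.

Emit:
carry_out --series '[[[-31,-26.5,0],0],[[-31,-26.5,0],0],[[-31,-26.5,0],0],[[-31,-26.5,0],0],[[-31,-26.5,0],0],[[-31,-26.5,0],0],[[-31,-26.5,0],0],[[-31,-26.5,0],0],[[-31,-26.5,0],0],[[-31,-26.5,0],0]]' --fingers 0 --squeeze 40

```text
clock: 0.93
position: [0.3336, -0.1669, 0.1894]
ee_rot: [-0.001, 0.805, -0.594, -0.002]
contact_force: [0.7, -0.3, 0.4]
width: -0.0002
```

```bash
cat >> h.py <<'E'
from scipy.spatial.transform import Rotation as Ro
C=np.array([.5717,.0915])
def togo(th,back,z,r=.140):
    "target: behind the post direction th(deg) by back (m); tool y along the tangent"
    s=manip.get_state(); w=s["ee_rot"]; R=Ro.from_quat([w[1],w[2],w[3],w[0]]).as_matrix()
    a=np.radians(th); e=np.array([np.cos(a),np.sin(a)]); t=np.array([-e[1],e[0]])
    tgt=np.r_[C+r*e-back*t,z]; yaw=np.degrees(np.arctan2(R[1,1],R[0,1]))
    dy=(th+90-yaw+180)%360-180
    print("t",round(s["clock"],2),"pos",s["position"].round(4),"tgt",tgt.round(4),"tool mm",(R.T@(tgt-s["position"])*1000).round(1),"turn z",round(-dy,1),"F",np.array(s["contact_force"]).round(1),"w",round(s["width"],4),"tilt",R[:,2].round(3),"q6",s["qpos"][5].round(2))
E
python3 -c "
from h import *
togo(126.8,.03,.15)"
```

```text
t 0.93 pos [ 0.3336 -0.1669  0.1894] tgt [0.5119 0.2216 0.15  ] tool mm [-318.4 -285.    40.4] turn z -19.6 F [ 0.7 -0.3  0.4] w -0.0002 tilt [-0.003  0.004 -1.   ] q6 0.62
```

Emit:
carry_out --series '[[[-30,-27,3],0],[[-30,-27,3],0],[[-30,-27,3],0],[[-30,-27,3],0],[[-30,-27,3],0],[[-30,-27,3],0],[[-30,-27,3],0],[[-30,-27,3],0],[[-30,-27,3],0],[[-30,-27,3],0]]'

```text
clock: 1.77
position: [0.5007, 0.2138, 0.1589]
ee_rot: [0.0, 0.805, -0.593, -0.001]
contact_force: [0.9, -0.3, 0.4]
width: 0.0002
```

Emit:
carry_out --series '[[[0,0,0],-6],[[0,0,0],-6],[[0,0,0],-6],[[0,0,0],0]]'

```text
clock: 2.1
position: [0.5028, 0.2244, 0.1546]
ee_rot: [-0.001, 0.894, -0.448, -0.003]
contact_force: [-0.3, -0.2, 0.6]
width: -0.0
```

```bash
python3 -c "
from h import *
togo(126.8,.03,.09)"
```

```text
t 2.1 pos [0.5028 0.2244 0.1546] tgt [0.5119 0.2216 0.09  ] tool mm [ 8.1 -5.6 64.6] turn z -0.1 F [-0.3 -0.2  0.6] w -0.0 tilt [-0.005  0.004 -1.   ] q6 1.22
```

Emit:
carry_out --series '[[[8,-6,20],0],[[0,0,25],0],[[0,0,25],0],[[0,0,0],0],[[0,0,25],0],[[0,0,15],0],[[0,0,0],0]]'

```text
clock: 2.68
position: [0.5141, 0.2218, 0.0441]
ee_rot: [-0.002, 0.89, -0.456, -0.001]
contact_force: [-0.5, -0.7, 0.4]
width: -0.0001
```

```bash
python3 -c "
from h import *
togo(126.8,.025,.042)"
```

```text
t 2.68 pos [0.5141 0.2218 0.0441] tgt [0.5079 0.2186 0.042 ] tool mm [-1.  7.  2.] turn z -1.1 F [-0.5 -0.7  0.4] w -0.0001 tilt [-0.     0.005 -1.   ] q6 1.22
```

Emit:
carry_out --series '[[[-1,5,1],-1],[[0,5,1],0],[[-0.6,5,0],-2],[[-0.6,5,0],-2],[[-0.6,5,0],-2],[[-0.6,5,0],-2]]'

```text
clock: 3.18
position: [0.4905, 0.2051, 0.0492]
ee_rot: [-0.005, 0.923, -0.384, 0.003]
contact_force: [0.4, 0.4, 0.5]
width: -0.0003
```

```bash
cat >> h.py <<'E'
def where(back=.019):
    s=manip.get_state(); p=s["position"][:2]-C
    print("t",round(s["clock"],2),"r",np.hypot(*p).round(4),"post angle if touching",(np.degrees(np.arctan2(p[1],p[0]))+np.degrees(np.arcsin(back/np.hypot(*p)))).round(2))
E
python3 -c "
from h import *
where(); togo(165.5,.019,.042)"
```

```text
t 3.18 r 0.1397 post angle if touching 133.37
t 3.18 pos [0.4905 0.2051 0.0492] tgt [0.4409 0.1449 0.042 ] tool mm [ 7.7 77.7  6.3] turn z -30.6 F [0.4 0.4 0.5] w -0.0003 tilt [ 0.009  0.007 -1.   ] q6 1.05
```

```bash
python3 - <<'E'
from h import *
import pickle
a={n:grab(n) for n in("top","side")}
pickle.dump(a,open("v1.pkl","wb"))
s=5
t=cv2.resize(a["top"]["frame"][180:270,165:245],None,fx=s,fy=s,interpolation=cv2.INTER_CUBIC)
q=cv2.resize(a["side"]["frame"][215:305,230:310],None,fx=s,fy=s,interpolation=cv2.INTER_CUBIC)
cv2.imwrite("pics/z1.png",np.hstack([t,q]))
E
```

```text
(no output)
```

View pics/z1.png

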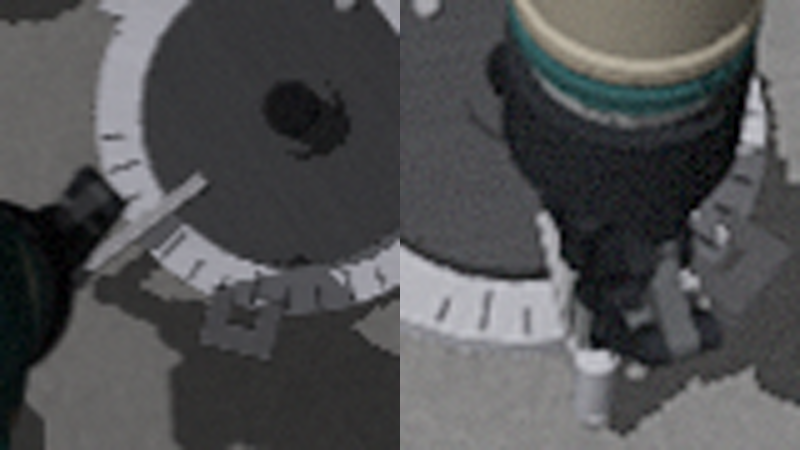

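```bash
python3 - <<'E'
from h import *
import pickle
a=pickle.load(open("v1.pkl","rb"));T,S=a["top"],a["side"]
s=manip.get_state();p=s["position"]
for q in(p,p+[0,0,.02],[.488,.2035,.065]):
    t=proj(T,[q])[0];u=proj(S,[q])[0]
    print(((t-[165,180])*5+2).round(),((u-[230,215])*5+2+[400,0]).round())
print(s["contact_force"],s["moment"],s["clock"])
E
```

```text
[ 64. 273.] [587. 376.]
[ 56. 275.] [589. 350.]
[ 60. 278.] [595. 355.]
[-0.86241164 -0.1927005   0.79095665] [-0.00759262  0.02350281 -0.01267723] 3.2833
```

```bash
python3 - <<'E'
from h import *
import pickle
a=pickle.load(open("v1.pkl","rb"))
f=lambda g,x,y:cv2.resize(cv2.LUT(g[y:y+120,x:x+80],(255*(np.arange(256)/255)**.45).astype(np.uint8)),None,fx=5,fy=5,interpolation=cv2.INTER_CUBIC)
cv2.imwrite("pics/z2.png",np.hstack([f(a["top"]["frame"],140,165),f(a["side"]["frame"],240,180)]))
E
```

```text
(no output)
```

View pics/z2.png

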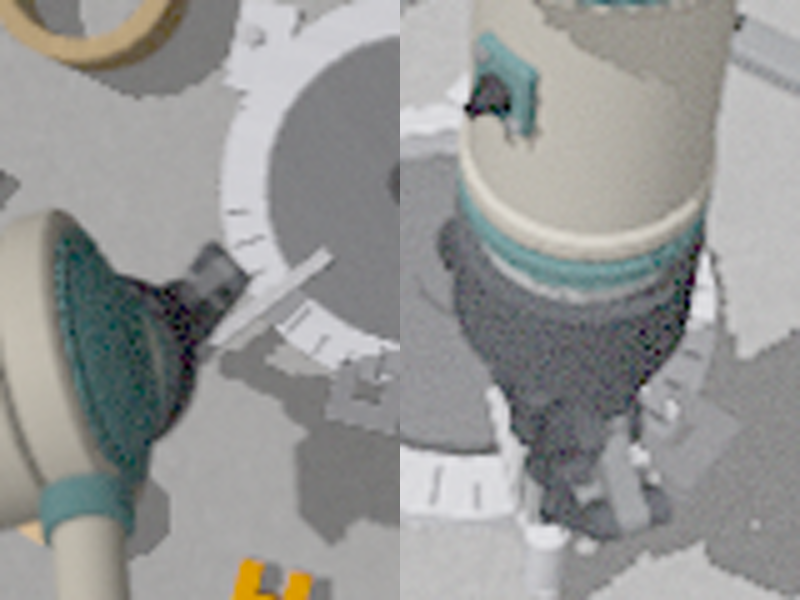

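```bash
python3 - <<'E'
from h import *
import pickle
a=pickle.load(open("v1.pkl","rb"));T,S=a["top"],a["side"]
s=manip.get_state();p=s["position"];w=s["ee_rot"];R=Ro.from_quat([w[1],w[2],w[3],w[0]]).as_matrix()
print(w,R.round(3))
for h in(0,.03,.06,.09,.12,.16,.2):
    q=p-R[:,2]*h
    t=proj(T,[q])[0];u=proj(S,[q])[0]
    print(h,((t-[140,165])*5+2).round(),((u-[240,180])*5+2+[400,0]).round())
print("tip cand",onz(S,(240+43,180+106),.045))
E
```

```text
[-0.0049865   0.92306794 -0.38459593  0.00258294] [[ 0.704 -0.71   0.009]
 [-0.71  -0.704  0.007]
 [ 0.001 -0.011 -1.   ]]
0 [189. 348.] [537. 551.]
0.03 [177. 351.] [541. 512.]
0.06 [164. 354.] [546. 469.]
0.09 [150. 357.] [551. 424.]
0.12 [135. 360.] [556. 376.]
0.16 [114. 364.] [564. 307.]
0.2 [ 89. 369.] [572. 232.]
tip cand [0.4670685  0.18254017 0.045     ]
```

```bash
python3 - <<'E'
from h import *
import pickle
a=pickle.load(open("v1.pkl","rb"));T,S=a["top"],a["side"]
s=manip.get_state();p=s["position"];w=s["ee_rot"];R=Ro.from_quat([w[1],w[2],w[3],w[0]]).as_matrix()
for d in((-.043,0),(-.057,0),(.043,0),(.057,0),(0,.03),(0,-.03)):
  for h in(.013,.05):
    q=p-R[:,2]*h+R[:,0]*d[0]+R[:,1]*d[1]
    t=proj(T,[q])[0];u=proj(S,[q])[0]
    print(d,h,((t-[140,165])*5+2).round(),((u-[240,180])*5+2+[400,0]).round())
E
```

```text
(-0.043, 0) 0.013 [122. 411.] [582. 639.]
(-0.043, 0) 0.05 [104. 417.] [589. 590.]
(-0.057, 0) 0.013 [101. 432.] [597. 675.]
(-0.057, 0) 0.05 [ 82. 438.] [605. 627.]
(0.043, 0) 0.013 [246. 287.] [498. 437.]
(0.043, 0) 0.05 [233. 288.] [502. 384.]
(0.057, 0) 0.013 [266. 267.] [486. 406.]
(0.057, 0) 0.05 [254. 267.] [489. 353.]
(0, 0.03) 0.013 [226. 393.] [615. 511.]
(0, 0.03) 0.05 [213. 398.] [624. 460.]
(0, -0.03) 0.013 [141. 306.] [461. 559.]
(0, -0.03) 0.05 [124. 307.] [464. 508.]
```

The lever has not moved and there is no force, so the fingertips can't be where I read them. I'll lift clear and check the tip against the reported TCP.

Emit:
carry_out --series '[[[0,0,-20],0],[[0,0,-25],0],[[0,0,-25],0],[[0,0,-25],0],[[0,-25,0],0],[[0,-25,0],0],[[0,0,0],0],[[0,0,0],0]]'

```text
clock: 3.95
position: [0.5277, 0.2402, 0.1587]
ee_rot: [-0.009, 0.921, -0.39, 0.008]
contact_force: [-0.3, -0.2, -0.3]
width: -0.0001
```

```bash
python3 - <<'E'
from h import *
import pickle
a={n:grab(n) for n in("top","side")}
pickle.dump(a,open("v2.pkl","wb"));T,S=a["top"],a["side"]
s=manip.get_state();p=s["position"];w=s["ee_rot"];R=Ro.from_quat([w[1],w[2],w[3],w[0]]).as_matrix()
print(p,R[:,2],s["width"],s["contact_force"])
g=lambda f:cv2.LUT(f,(255*(np.arange(256)/255)**.45).astype(np.uint8))
t=proj(T,[p])[0];u=proj(S,[p])[0];print(t,u)
o=[]
for D,c in((T,t),(S,u)):
    im=g(D["frame"]).copy()
    x,y=(c-[40,60]).astype(int);x=np.clip(x,0,432);y=np.clip(y,0,264);print(x,y)
    im=cv2.resize(im[y:y+120,x:x+80],None,fx=5,fy=5,interpolation=cv2.INTER_CUBIC)
    k=(c-[x,y])*5+2; cv2.drawMarker(im,(int(k[0]),int(k[1])),(0,0,255),cv2.MARKER_CROSS,16)
    o.append(im)
cv2.imwrite("pics/z3.png",np.hstack(o))
E
```

```text
[0.52727238 0.23978317 0.15824209] [ 0.0205707   0.01101517 -0.99972772] 6.219219888543147e-05 [ 0.94006027 -0.76392333 -0.60321363]
[151.91332529 218.84741999] [240.13433789 266.59931265]
111 158
200 206
```

View pics/z3.png

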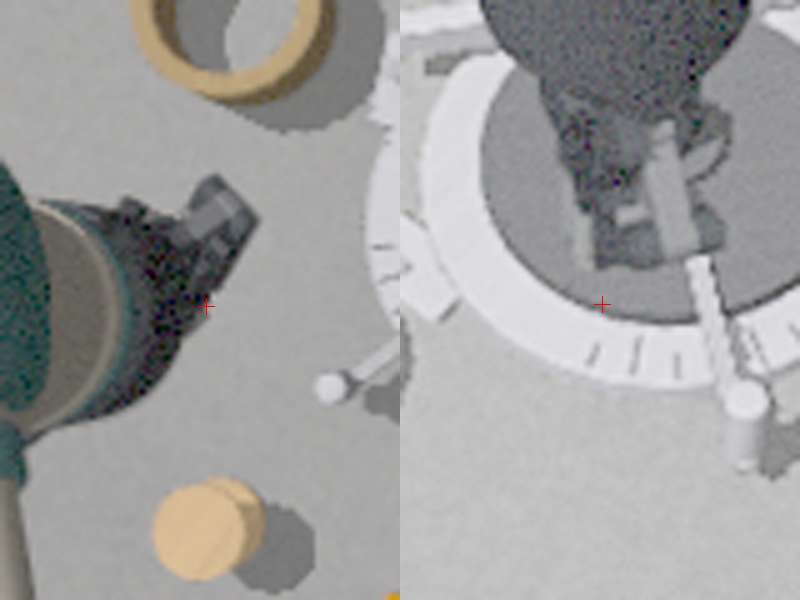

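```bash
python3 - <<'E'
from h import *
import pickle
a=pickle.load(open("v2.pkl","rb"));T,S=a["top"],a["side"]
s=manip.get_state();p=s["position"];w=s["ee_rot"];R=Ro.from_quat([w[1],w[2],w[3],w[0]]).as_matrix()
t=lambda x,y:(111+(x-2)/5,158+(y-2)/5); u=lambda x,y:(200+(x-402)/5,206+(y-2)/5)
for n,A,B in(("tip",(235,240),(655,258)),("tip2",(255,215),(720,245)),("tip2",(255,215),(680,250)),("lo",(205,305),(600,265))):
    q,e=two(T,t(*A),S,u(*B)); print(n,q,e,"in tool",(R.T@(q-p)*1000).round(1))
for z in(.14,.16,.18,.2): print(z,"top",(R.T@(onz(T,t(235,240),z)-p)*1000).round(),(R.T@(onz(T,t(255,218),z)-p)*1000).round(),(R.T@(onz(T,t(208,315),z)-p)*1000).round(),"side",(R.T@(onz(S,u(600,265),z)-p)*1000).round(),(R.T@(onz(S,u(690,255),z)-p)*1000).round(),(R.T@(onz(S,u(722,245),z)-p)*1000).round())
E
```

```text
tip [0.53770344 0.2215838  0.16152758] 0.03816525824158754 in tool [20.4  5.1 -3.3]
tip2 [0.53426324 0.21009694 0.1642761 ] 0.06660410485657584 in tool [26.2 15.5 -6.2]
tip2 [0.54101133 0.21276707 0.15622052] 0.05420003272555278 in tool [29.   8.9  2. ]
lo [0.52869961 0.23602104 0.17591485] 0.0023374936527015065 in tool [  3.8   1.2 -17.7]
0.14 top [ 26. -16.  19.] [ 39. -17.  19.] [-6.  0. 18.] side [25.  7. 18.] [19. 38. 18.] [20. 49. 17.]
0.16 top [ 29. -12.  -1.] [ 42. -13.  -1.] [-2.  4. -2.] side [14.  3. -2.] [ 8. 33. -2.] [ 8. 44. -3.]
0.18 top [ 32.  -8. -21.] [ 45.  -9. -21.] [  2.   7. -22.] side [  2.  -1. -22.] [ -3.  28. -22.] [ -3.  39. -23.]
0.2 top [ 36.  -4. -41.] [ 48.  -5. -41.] [  6.  10. -42.] side [-10.  -5. -42.] [-15.  23. -42.] [-15.  33. -43.]
```

The visible fingers don't sit at the projected TCP (red cross at (207,305) in the top view and (602,304) in the side view). They look about 2-3 cm away. I'll turn the tool in place and see how the fingers move around the reported axis.

Emit:
carry_out --series '[[[0,0,-10],-7],[[0,0,-10],-7],[[0,0,-10],-7],[[0,0,0],-7],[[0,0,0],-7],[[0,0,0],-7],[[0,0,0],0],[[0,0,0],0],[[0,0,0],0]]'

```text
clock: 4.8
position: [0.5172, 0.233, 0.1868]
ee_rot: [-0.003, 1.0, -0.028, 0.004]
contact_force: [0.1, 0.6, -0.2]
width: 0.0002
```

```bash
cat > cap.py <<'E'
from h import *
import pickle,sys
a={n:grab(n) for n in("top","side")}
s=manip.get_state(); a["p"]=s["position"];w=s["ee_rot"];a["R"]=Ro.from_quat([w[1],w[2],w[3],w[0]]).as_matrix()
pickle.dump(a,open(sys.argv[1],"wb"));print(s["clock"],a["p"],a["R"].round(3),s["qpos"],s["width"])
E
python3 cap.py v3.pkl
```

```text
4.9 [0.51736568 0.23308855 0.18682634] [[ 0.998 -0.055  0.008]
 [-0.055 -0.998  0.005]
 [ 0.008 -0.006 -1.   ]] [0.29868266 0.26414263 1.54484724 0.00290944 1.32338462 0.35327215] 3.06215497033306e-05
```

Emit:
carry_out --series '[[[0,0,0],-7],[[0,0,0],-7],[[0,0,0],-7],[[0,0,0],-7],[[0,0,0],-7],[[0,0,0],-7],[[0,0,0],0],[[0,0,0],0],[[0,0,0],0]]'

```text
clock: 5.65
position: [0.5165, 0.2327, 0.1857]
ee_rot: [-0.001, 0.941, 0.338, 0.003]
contact_force: [0.2, -0.8, -0.1]
width: 0.0003
```

```bash
python3 cap.py v4.pkl; python3 - <<'E'
from h import *
import pickle
g=lambda f:cv2.LUT(f,(255*(np.arange(256)/255)**.45).astype(np.uint8))
rows=[]
for n in("top","side"):
  o=[]
  for v in(3,4):
    a=pickle.load(open(f"v{v}.pkl","rb"));D=a[n];p,R=a["p"],a["R"]
    c=proj(D,[p])[0];x,y=(c-[50,37]).astype(int)
    im=cv2.resize(g(D["frame"])[y:y+75,x:x+100],(400,300),interpolation=cv2.INTER_CUBIC)
    for h,col in((0,(0,0,255)),(.1,(0,255,0)),(.15,(255,0,0))):
      k=(proj(D,[p-R[:,2]*h])[0]-[x,y])*4+1.5; cv2.drawMarker(im,(int(k[0]),int(k[1])),col,cv2.MARKER_CROSS,14)
    for d,col in((R[:,0],(0,0,255)),(R[:,1],(0,255,0))):
      k=[((proj(D,[p+d*e])[0]-[x,y])*4+1.5).astype(int) for e in(0,.03)]; cv2.line(im,tuple(map(int,k[0])),tuple(map(int,k[1])),col,1)
    o.append(im)
  rows.append(np.hstack(o))
cv2.imwrite("pics/z4.png",np.vstack(rows))
E
```

```text
5.75 [0.51651606 0.23266903 0.18566418] [[ 0.771  0.636  0.006]
 [ 0.636 -0.771  0.005]
 [ 0.007 -0.    -1.   ]] [ 0.29840562  0.26488212  1.54672338  0.00292189  1.32324451 -0.39199324] -0.0001366814829904161
```

View pics/z4.png

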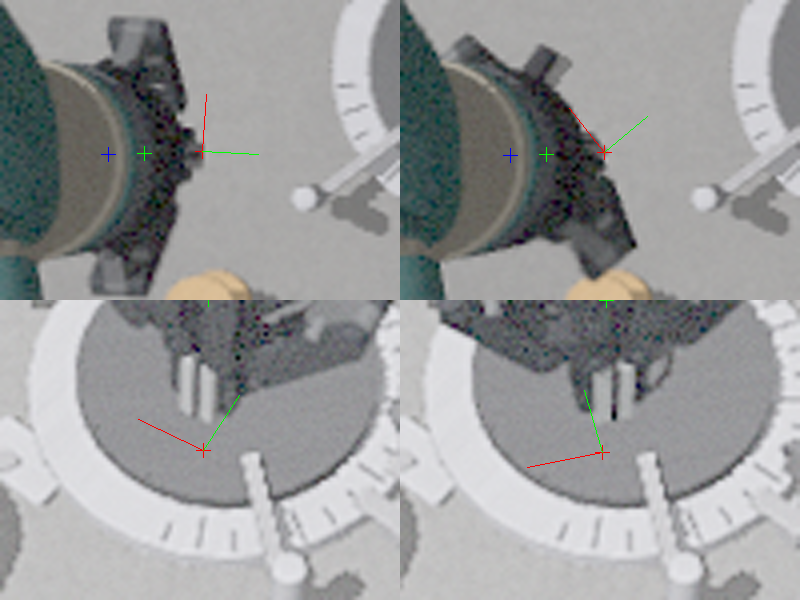

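This picture settles it. In the top view the fingers are shut and centred on the TCP. In the side view they end about 32 zoomed pixels above the cross ((614,419) against (602,451)). So the real fingertips are higher than the reported TCP and passed over the post. I'll work out by how much.

```bash
python3 - <<'E'
from h import *
import pickle
for v,(k) in((3,(200,418)),(4,(214,419))):
    a=pickle.load(open(f"v{v}.pkl","rb"));D=a["side"];p,R=a["p"],a["R"]
    c=proj(D,[p])[0];x,y=(c-[50,37]).astype(int)
    uv=(x+(k[0]-1.5)/4,y+(k[1]-300-1.5)/4)
    for h in(0,.01,.015,.02,.025,.03):
        q=onz(D,uv,p[2]+h); print(v,h,(R.T@(q-p)*1000).round(1))
E
```

```text
3 0 [ 8.7 12.7 -0. ]
3 0.01 [  5.7   6.9 -10. ]
3 0.015 [  4.2   4.1 -15. ]
3 0.02 [  2.7   1.2 -20. ]
3 0.025 [  1.2  -1.7 -25. ]
3 0.03 [ -0.3  -4.5 -30. ]
4 0 [-8.4 14.  -0.1]
4 0.01 [ -6.6   7.8 -10. ]
4 0.015 [ -5.7   4.6 -15. ]
4 0.02 [ -4.8   1.5 -20. ]
4 0.025 [ -3.9  -1.6 -25. ]
4 0.03 [ -3.1  -4.7 -30. ]
```

The fingers end about 20-30 mm above the reported TCP. At a reported z of 0.049 they cleared the 65 mm post. I'll repeat the push with a reported z near 0.015, turning back first.

Emit:
carry_out --series '[[[0,0,0],7],[[0,0,0],7],[[0,0,0],7],[[0,0,0],7],[[0,0,0],7],[[0,0,0],7],[[0,0,0],7],[[0,0,0],7],[[0,0,0],7],[[0,0,0],7]]'

```text
clock: 6.58
position: [0.5165, 0.2327, 0.1857]
ee_rot: [-0.003, 0.96, -0.279, 0.002]
contact_force: [0.7, 0.1, -0.5]
width: 0.0001
```

Emit:
carry_out --series '[[[0,0,15],7],[[0,0,15],7],[[0,0,15],7],[[0,0,15],5],[[0,0,0],0]]'

```text
clock: 7.0
position: [0.5186, 0.2335, 0.1255]
ee_rot: [-0.005, 0.868, -0.496, 0.003]
contact_force: [-0.5, -0.7, -0.1]
width: -0.0001
```

```bash
python3 -c "
from h import *
togo(126.8,.032,.09)"
```

```text
t 7.0 pos [0.5186 0.2335 0.1255] tgt [0.5135 0.2228 0.09  ] tool mm [ 6.7 10.3 35.4] turn z -6.3 F [-0.5 -0.7 -0.1] w -0.0001 tilt [ 0.01   0.006 -1.   ] q6 1.34
```

Emit:
carry_out --series '[[[6,5,15],-6],[[0,5,20],0],[[0,0,20],0],[[0,0,20],0],[[0,0,0],0],[[0,0,15],0],[[0,0,10],0],[[0,0,0],0]]'

```text
clock: 7.67
position: [0.5202, 0.225, 0.0292]
ee_rot: [-0.009, 0.896, -0.443, 0.007]
contact_force: [-0.3, 0.2, -0.0]
width: -0.0001
```

```bash
python3 -c "
from h import *
togo(126.8,.025,.015)"
```

```text
t 7.67 pos [0.5202 0.225  0.0292] tgt [0.5079 0.2186 0.015 ] tool mm [-2.5 14.  13.9] turn z 0.6 F [-0.3  0.2 -0. ] w -0.0001 tilt [ 0.021  0.009 -1.   ] q6 1.2
```

Emit:
carry_out --series '[[[-2,4,8],0],[[0,4,6],0],[[0,3,0],0],[[0,3,0],0],[[0,3,0],0]]'

```text
clock: 8.08
position: [0.5076, 0.2168, 0.0172]
ee_rot: [-0.011, 0.897, -0.442, 0.01]
contact_force: [-0.6, -0.1, 0.4]
width: 0.0003
```

```bash
python3 -c "
from h import *
togo(126.8,.019,.015)"
```

```text
t 8.08 pos [0.5076 0.2168 0.0172] tgt [0.5031 0.215  0.015 ] tool mm [-1.3  4.8  2. ] turn z 0.7 F [-0.6 -0.1  0.4] w 0.0003 tilt [ 0.027  0.011 -1.   ] q6 1.19
```

Emit:
carry_out --series '[[[0,4,0.5],-1],[[-0.5,4,0.5],-1],[[-0.5,4,0.5],-2],[[-0.5,4,0.5],-2]]'

```text
clock: 8.42
position: [0.4972, 0.2103, 0.0173]
ee_rot: [-0.016, 0.92, -0.392, 0.013]
contact_force: [0.7, 3.8, 2.0]
width: -0.0002
```

```bash
python3 -c "
from h import *
where();togo(165.5,.019,.015)"; python3 cap.py v5.pkl; python3 - <<'E'
from h import *
import pickle
a=pickle.load(open("v5.pkl","rb"))
f=lambda g,x,y:cv2.resize(cv2.LUT(g[y:y+120,x:x+80],(255*(np.arange(256)/255)**.45).astype(np.uint8)),None,fx=5,fy=5,interpolation=cv2.INTER_CUBIC)
cv2.imwrite("pics/z5.png",np.hstack([f(a["top"]["frame"],140,165),f(a["side"]["frame"],240,180)]))
E
```

```text
t 8.42 r 0.1402 post angle if touching 129.87
t 8.42 pos [0.4972 0.2103 0.0173] tgt [0.4409 0.1449 0.015 ] tool mm [ 8.2 85.9 -1. ] turn z -31.7 F [0.7 3.8 2. ] w -0.0002 tilt [ 0.037  0.018 -0.999] q6 1.07
8.5167 [0.49650941 0.20961589 0.0171414 ] [[ 0.691 -0.722  0.035]
 [-0.723 -0.691  0.017]
 [ 0.012 -0.037 -0.999]] [0.26522037 0.36603516 1.87240734 0.00901013 0.8645701  1.06751099] -0.00011315238374809174
```

View pics/z5.png

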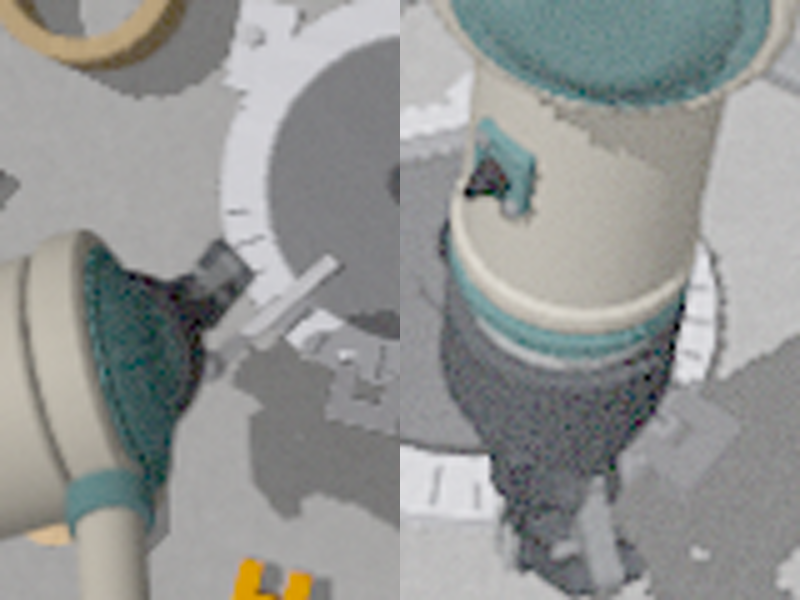

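Now there is contact at about 4 N and the lever is moving. Its inner end is at (335,262) and the post is visible at (220,360). I'll continue round the arc.

Emit:
carry_out --series '[[[-0.5,5,0],-2],[[-0.5,5,0],-2],[[-0.5,5,0],-2],[[-0.5,5,0],-2],[[-0.5,5,0],-2],[[-0.5,5,0],-2],[[-0.5,5,0],-2],[[-0.5,5,0],-2]]'

```text
clock: 9.18
position: [0.4701, 0.1866, 0.0175]
ee_rot: [-0.019, 0.966, -0.259, 0.017]
contact_force: [0.3, 4.4, 0.4]
width: -0.0007
```

```bash
python3 -c "
from h import *
where();togo(165.5,.019,.015)"
```

```text
t 9.18 r 0.1392 post angle if touching 144.73
t 9.18 pos [0.4701 0.1866 0.0175] tgt [0.4409 0.1449 0.015 ] tool mm [-4.5 50.7  0.1] turn z -15.5 F [0.3 4.4 0.4] w -0.0007 tilt [ 0.042  0.028 -0.999] q6 0.73
```

Emit:
carry_out --series '[[[-0.6,5,0],-1.5],[[-0.6,5,0],-1.5],[[-0.6,5,0],-1.5],[[-0.6,5,0],-1.5],[[-0.6,5,0],-1.5],[[-0.6,5,0],-1.5],[[-0.6,5,0],-1.5]]'

```text
clock: 9.77
position: [0.4515, 0.1595, 0.0175]
ee_rot: [-0.021, 0.985, -0.168, 0.019]
contact_force: [0.3, 2.6, -0.3]
width: 0.0003
```

```bash
python3 -c "
from h import *
where();togo(165.5,.019,.015)"; python3 cap.py v6.pkl; python3 - <<'E'
from h import *
import pickle
a=pickle.load(open("v6.pkl","rb"))
f=lambda g,x,y:cv2.resize(cv2.LUT(g[y:y+100,x:x+80],(255*(np.arange(256)/255)**.45).astype(np.uint8)),None,fx=5,fy=5,interpolation=cv2.INTER_CUBIC)
cv2.imwrite("pics/z6.png",np.hstack([f(a["top"]["frame"],165,180),f(a["side"]["frame"],240,190)]))
E
```

```text
t 9.77 r 0.1381 post angle if touching 158.39
t 9.77 pos [0.4515 0.1595 0.0175] tgt [0.4409 0.1449 0.015 ] tool mm [-5.2 17.4  1.5] turn z -4.8 F [ 0.3  2.6 -0.3] w 0.0003 tilt [ 0.045  0.035 -0.998] q6 0.48
9.8667 [0.4512561  0.15882751 0.01746804] [[ 0.943 -0.331  0.045]
 [-0.333 -0.942  0.034]
 [ 0.031 -0.047 -0.998]] [0.17098673 0.2843837  2.0118484  0.03617586 0.79554956 0.48496422] 0.00025668785624670236
```

View pics/z6.png

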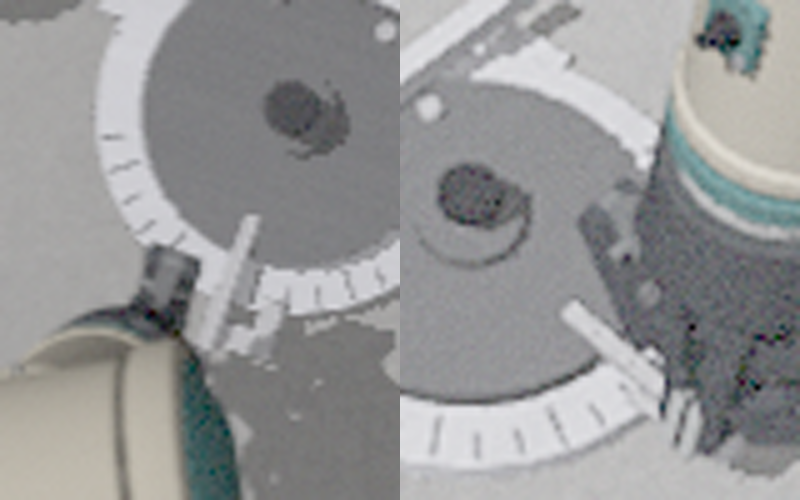

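The push is going well. The lever's inner end is at (252,215) in the top crop, close to the clip. Next I'll measure the lever angle on the dark disc in both views, and the notch and clip edges from the first images.

```bash
cat > ang.py <<'E'
from h import *
import pickle,sys
def prof(D,r,th,z,C=C):
    q=np.c_[C[0]+r*np.cos(th),C[1]+r*np.sin(th),np.full(len(th),z)]
    u=proj(D,q).astype(np.float32); g=cv2.cvtColor(D["frame"],cv2.COLOR_BGR2GRAY)
    return cv2.remap(g,u[:,0],u[:,1],cv2.INTER_CUBIC).ravel().astype(float)
def lever(D,lo=115,hi=180,rs=np.arange(.062,.073,.001)):
    th=np.radians(np.arange(lo,hi,.1)); P=[]
    for r in rs:
        v=prof(D,r,th,.03); 
        m=v>(np.median(v)+v.max())/2
        i=np.argmax(v); w=(abs(th-th[i])<np.radians(7))*np.clip(v-np.median(v)-15,0,None)
        t=(w*th).sum()/w.sum(); P.append(C+r*np.array([np.cos(t),np.sin(t)]))
    d=np.array(P)-C; a=np.degrees(np.arctan2(d[:,1],d[:,0])); return np.median(a).round(2),a.std().round(2)
if __name__=="__main__":
    for f in sys.argv[1:]:
        a=pickle.load(open(f,"rb")); print(f,{n:lever(a[n]) for n in("top","side")})
E
python3 ang.py v0.pkl v5.pkl v6.pkl; python3 - <<'E'
from ang import *
a=pickle.load(open("v0.pkl","rb"));th=np.radians(np.arange(150,182,1.))
for n in("top","side"):
  print(n, "deg",np.degrees(th).round().astype(int)[::1].tolist())
  for r in(.100,.104,.108,.112,.116,.12,.124): print(r,prof(a[n],r,th,.020).astype(int).tolist())
E
```

```text
v0.pkl {'top': (np.float64(126.33), np.float64(0.14)), 'side': (np.float64(126.93), np.float64(0.05))}
v5.pkl {'top': (np.float64(130.22), np.float64(0.06)), 'side': (np.float64(165.42), np.float64(4.2))}
v6.pkl {'top': (np.float64(158.74), np.float64(0.09)), 'side': (np.float64(159.71), np.float64(0.07))}
top deg [150, 151, 152, 153, 154, 155, 156, 157, 158, 159, 160, 161, 162, 163, 164, 165, 166, 167, 168, 169, 170, 171, 172, 173, 174, 175, 176, 177, 178, 179, 180, 181]
0.1 [152, 150, 154, 152, 149, 133, 115, 119, 137, 140, 124, 105, 81, 98, 143, 164, 142, 97, 110, 141, 146, 142, 130, 122, 116, 108, 90, 56, 67, 128, 151, 154]
0.104 [110, 118, 108, 110, 111, 109, 119, 126, 127, 124, 131, 104, 77, 71, 55, 70, 97, 102, 93, 92, 109, 124, 126, 126, 129, 126, 91, 65, 70, 97, 110, 109]
0.108 [95, 95, 94, 94, 92, 95, 110, 122, 126, 125, 125, 119, 86, 56, 46, 45, 45, 44, 43, 84, 123, 125, 126, 126, 122, 110, 78, 52, 45, 47, 47, 44]
0.112 [92, 92, 92, 94, 91, 98, 120, 130, 128, 124, 128, 113, 78, 51, 44, 57, 65, 61, 45, 68, 117, 126, 128, 130, 124, 90, 59, 45, 44, 44, 44, 42]
0.116 [97, 95, 
[... 1052 characters left out ...]
148, 145, 150, 145, 124, 57, 30, 52, 47, 38]
0.112 [105, 100, 102, 87, 86, 88, 115, 152, 149, 150, 149, 147, 136, 96, 79, 83, 80, 103, 109, 119, 144, 148, 148, 149, 148, 146, 100, 58, 72, 92, 107, 122]
0.116 [119, 118, 120, 119, 126, 118, 121, 154, 159, 148, 149, 147, 149, 155, 159, 158, 155, 157, 149, 146, 148, 148, 150, 153, 162, 148, 103, 104, 125, 125, 125, 125]
0.12 [118, 120, 119, 121, 122, 120, 113, 141, 158, 148, 146, 146, 146, 150, 151, 151, 150, 151, 149, 148, 157, 175, 182, 176, 157, 120, 98, 118, 130, 121, 121, 120]
0.124 [125, 122, 125, 122, 118, 111, 116, 137, 157, 154, 151, 152, 149, 155, 156, 153, 150, 150, 153, 156, 156, 169, 181, 184, 171, 124, 110, 126, 126, 122, 124, 118]
```

Notch: 165.65° (top) and 166.0° (side). Lever: 158.7° (top) and 159.7° (side). About 6.6° still to go.

Emit:
carry_out --series '[[[-0.8,5,0],-1.5],[[-0.8,4,0],-1.5],[[-0.8,3,0],-1],[[0,0,0],0]]'

```text
clock: 10.2
position: [0.4468, 0.149, 0.0175]
ee_rot: [-0.021, 0.99, -0.135, 0.021]
contact_force: [0.5, -0.5, -0.5]
width: -0.0
```

```bash
python3 -c "
from h import *
where();togo(165.5,.019,.015)"; python3 cap.py v7.pkl; python3 ang.py v7.pkl
```

```text
t 10.2 r 0.1375 post angle if touching 163.25
t 10.2 pos [0.4468 0.149  0.0175] tgt [0.4409 0.1449 0.015 ] tool mm [-4.7  5.5  2.1] turn z -0.9 F [ 0.5 -0.5 -0.5] w -0.0 tilt [ 0.048  0.035 -0.998] q6 0.39
10.3 [0.44669233 0.14896475 0.01746482] [[ 0.963 -0.266  0.047]
 [-0.268 -0.963  0.035]
 [ 0.036 -0.047 -0.998]] [0.15005979 0.27395937 2.02911077 0.03925883 0.78681949 0.39351229] -1.901518861488429e-05
v7.pkl {'top': (np.float64(163.68), np.float64(0.09)), 'side': (np.float64(164.12), np.float64(0.14))}
```

Emit:
carry_out --series '[[[-0.3,2,0],-0.5],[[-0.3,1.8,0],-0.5],[[0,0.8,0],0],[[0,0,0],0]]'

```text
clock: 10.63
position: [0.4453, 0.1455, 0.0174]
ee_rot: [-0.021, 0.992, -0.126, 0.021]
contact_force: [0.6, 2.0, -0.6]
width: -0.0
```

```bash
python3 -c "
from h import *
where();togo(165.5,.019,.015)"; python3 cap.py v8.pkl; python3 ang.py v8.pkl
```

```text
t 10.63 r 0.1374 post angle if touching 164.81
t 10.63 pos [0.4453 0.1455 0.0174] tgt [0.4409 0.1449 0.015 ] tool mm [-4.2  1.8  2.2] turn z 0.1 F [ 0.6  2.  -0.6] w -0.0 tilt [ 0.048  0.037 -0.998] q6 0.37
10.7333 [0.44537082 0.14546764 0.01744544] [[ 0.967 -0.249  0.048]
 [-0.251 -0.967  0.037]
 [ 0.037 -0.047 -0.998]] [0.14153631 0.27065886 2.03464955 0.04176283 0.78405708 0.36561067] 0.00010289880833112152
v8.pkl {'top': (np.float64(165.39), np.float64(0.17)), 'side': (np.float64(165.89), np.float64(0.11))}
```

The lever is now within about 0.2° of the notch in both views. I'll back off, lift and look again unobstructed.

Emit:
carry_out --series '[[[0,-8,0],0],[[0,-10,0],0],[[0,-6,-15],0],[[0,0,-35],0],[[0,0,-35],0],[[0,0,-35],0],[[0,0,-35],0],[[0,0,-10],0],[[0,0,0],0]]'

```text
clock: 11.48
position: [0.4411, 0.1665, 0.1881]
ee_rot: [-0.017, 0.992, -0.125, 0.016]
contact_force: [0.2, -0.4, -0.8]
width: 0.0002
```

```bash
python3 cap.py v9.pkl; python3 ang.py v9.pkl; python3 - <<'E'
from h import *
import pickle
a=pickle.load(open("v9.pkl","rb"))
f=lambda g,x,y:cv2.resize(cv2.LUT(g[y:y+100,x:x+80],(255*(np.arange(256)/255)**.6).astype(np.uint8)),None,fx=5,fy=5,interpolation=cv2.INTER_CUBIC)
cv2.imwrite("pics/z7.png",np.hstack([f(a["top"]["frame"],165,180),f(a["side"]["frame"],240,190)]))
p,R=a["p"],a["R"]
print("tool mm to centre",(R.T@(np.r_[C,.13]-p)*1000).round(1),"tilt fix")
E
```

```text
11.5833 [0.43988662 0.1662086  0.18568042] [[ 0.969 -0.247  0.032]
 [-0.248 -0.968  0.029]
 [ 0.024 -0.036 -0.999]] [0.19373819 0.09943725 1.76134818 0.02379668 1.24361315 0.43637   ] -0.0002472637687214626
v9.pkl {'top': (np.float64(165.38), np.float64(0.17)), 'side': (np.float64(165.88), np.float64(0.08))}
tool mm to centre [144.8  41.9  57.7] tilt fix
```

View pics/z7.png

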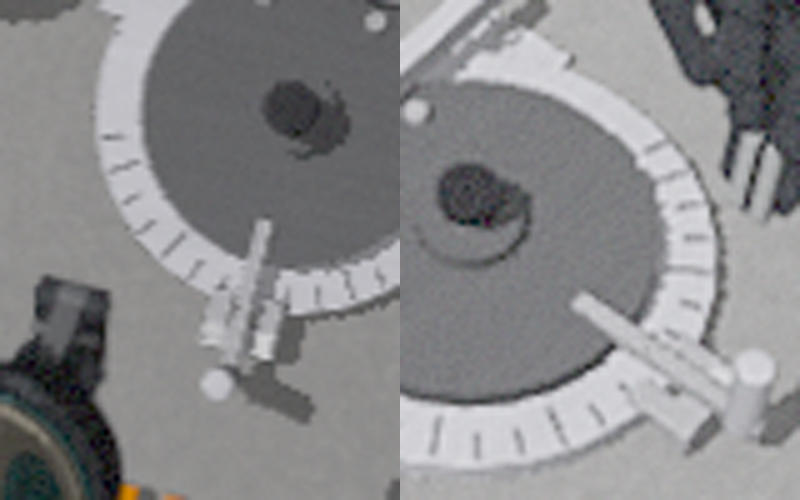

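Picture 11 of the 12: the lever lies centred between the prongs, post top at (217,385) in the top crop and (754,365) in the side crop. I'll check it against the post direction and move over the plunger.

```bash
python3 - <<'E'
from h import *
import pickle
a=pickle.load(open("v9.pkl","rb"));T,S=a["top"],a["side"]
q,e=two(T,(165+(217-2)/5,180+(385-2)/5),S,(240+(754-402)/5,190+(365-2)/5))
d=q[:2]-C;print(q,e,np.hypot(*d),np.degrees(np.arctan2(d[1],d[0])))
E
```

```text
[0.43617582 0.12628042 0.06685866] 3.890130089824266e-05 0.13991598054805066 165.60645386992988
```

Emit:
carry_out --series '[[[24,7,0],0],[[24,7,0],0],[[24,7,0],0],[[24,7,0],0],[[24,7,0],0],[[24,7,0],0],[[0,0,20],0],[[0,0,20],0],[[0,0,0],0]]'

```text
clock: 12.33
position: [0.5642, 0.0884, 0.125]
ee_rot: [-0.013, 0.992, -0.123, -0.002]
contact_force: [-0.3, 0.7, -1.5]
width: -0.0003
```

```bash
cat > pc.py <<'E'
from h import *
s=manip.get_state();w=s["ee_rot"];R=Ro.from_quat([w[1],w[2],w[3],w[0]]).as_matrix();p=s["position"]
tip=p-R[:,2]*.025
print(s["clock"],p.round(4),"tip",tip.round(4),"tool mm tip->plunger",(R.T@(np.r_[C,.054]-tip)*1000).round(1),"F",s["contact_force"].round(1),"tilt",R[:,2].round(3))
E
python3 pc.py
```

```text
12.3333 [0.5642 0.0884 0.125 ] tip [0.5642 0.0878 0.15  ] tool mm tip->plunger [ 7.1 -3.1 96.1] F [-0.3  0.7 -1.5] tilt [-0.002  0.026 -1.   ]
```

By the same two-view method the post is at 165.6° and the notch at 165.5°, so the gauge is set. Now I'll descend to the plunger.

Emit:
carry_out --series '[[[7,-3,15],0],[[0,0,20],0],[[0,0,20],0],[[0,0,8],0],[[0,0,0],0]]'

```text
clock: 12.75
position: [0.5661, 0.0921, 0.0537]
ee_rot: [-0.011, 0.992, -0.123, -0.01]
contact_force: [0.0, 0.9, 0.5]
width: 0.0001
```

```bash
python3 pc.py
```

```text
12.75 [0.5661 0.0921 0.0537] tip [0.5665 0.0915 0.0787] tool mm tip->plunger [ 5.6 -0.8 24.6] F [0.  0.9 0.5] tilt [-0.017  0.025 -1.   ]
```

Emit:
carry_out --series '[[[5,-1,5],0],[[0,0,4],0],[[0,0,4],0],[[0,0,3],0],[[0,0,0],0]]'

```text
clock: 13.17
position: [0.5724, 0.0928, 0.0384]
ee_rot: [-0.011, 0.992, -0.123, -0.009]
contact_force: [-0.4, -0.5, 0.1]
width: 0.0001
```

```bash
python3 pc.py
```

```text
13.1667 [0.5724 0.0928 0.0384] tip [0.5728 0.0922 0.0633] tool mm tip->plunger [-0.7  1.2  9.3] F [-0.4 -0.5  0.1] tilt [-0.015  0.025 -1.   ]
```

Emit:
carry_out --series '[[[0,0,3],0],[[0,0,3],0],[[0,0,2],0]]'

```text
clock: 13.42
position: [0.5736, 0.0931, 0.0315]
ee_rot: [-0.012, 0.992, -0.123, -0.007]
contact_force: [0.5, 0.5, -0.2]
width: -0.0003
```

Emit:
carry_out --series '[[[0,0,2],0],[[0,0,2],0]]'

```text
clock: 13.58
position: [0.5737, 0.0931, 0.0275]
ee_rot: [-0.012, 0.992, -0.123, -0.007]
contact_force: [-0.5, 0.3, -0.5]
width: -0.0
```

Emit:
carry_out --series '[[[0,0,2],0],[[0,0,2],0]]'

```text
clock: 13.75
position: [0.5736, 0.0932, 0.0231]
ee_rot: [-0.012, 0.992, -0.123, -0.007]
contact_force: [-0.2, -0.4, -0.1]
width: -0.0003
```

Emit:
carry_out --series '[[[0,0,2],0],[[0,0,2],0]]'

```text
clock: 13.92
position: [0.5736, 0.0933, 0.0187]
ee_rot: [-0.012, 0.992, -0.123, -0.007]
contact_force: [-1.8, -1.1, 2.8]
width: -0.0003
```

Emit:
carry_out --series '[[[0,0,2],0],[[0,0,2],0]]'

```text
clock: 14.08
position: [0.5737, 0.0933, 0.0149]
ee_rot: [-0.012, 0.992, -0.123, -0.007]
contact_force: [-1.0, -0.2, 4.4]
width: 0.0001
```

Contact at a reported z of about 0.020, with roughly 4 N as expected. I'll keep pressing until the force shows the stop.

Emit:
carry_out --series '[[[0,0,2],0],[[0,0,2],0]]'

```text
clock: 14.25
position: [0.5736, 0.0933, 0.0111]
ee_rot: [-0.011, 0.992, -0.123, -0.006]
contact_force: [-2.3, -0.2, 3.0]
width: 0.0005
```

Emit:
carry_out --series '[[[0,0,2],0],[[0,0,2],0]]'

```text
clock: 14.42
position: [0.5738, 0.0933, 0.0106]
ee_rot: [-0.011, 0.992, -0.123, -0.006]
contact_force: [-5.6, -0.7, 19.5]
width: -0.0
```

It hit a hard stop at 19.5 N after about 9 mm of travel. I'll retreat straight up and clear of the gauge, on the side away from the scene's objects.

Emit:
carry_out --series '[[[0,0,-10],0],[[0,0,-30],0],[[0,0,-40],0],[[0,0,-40],0],[[0,0,-40],0],[[0,0,-40],0],[[0,0,-30],0],[[-30,0,0],0],[[-30,0,0],0],[[-30,0,0],0]]'

```text
clock: 15.25
position: [0.4937, 0.109, 0.2494]
ee_rot: [-0.012, 0.992, -0.124, -0.004]
contact_force: [-0.8, 0.1, -0.6]
width: -0.0
```

Emit:
carry_out --series '[[[-10,38,0],0],[[-10,38,0],0],[[-10,38,0],0],[[-10,38,0],0],[[-10,38,0],0],[[-10,38,0],0],[[0,0,0],0],[[0,0,0],0],[[0,0,0],0]]'

```text
clock: 16.0
position: [0.3702, -0.1009, 0.2421]
ee_rot: [-0.013, 0.993, -0.121, -0.003]
contact_force: [0.7, 0.1, -0.0]
width: -0.0
```

```bash
python3 cap.py v10.pkl; python3 ang.py v10.pkl; python3 - <<'E'
from h import *
import pickle
a=pickle.load(open("v10.pkl","rb"));b=pickle.load(open("v0.pkl","rb"))
f=lambda g:cv2.LUT(g,(255*(np.arange(256)/255)**.6).astype(np.uint8))
s=cv2.resize(f(a["side"]["frame"]),(400,300)); t=cv2.resize(f(a["top"]["frame"]),(400,300))
z=lambda D:cv2.resize(f(D["frame"])[190:265,210:310],(400,300),interpolation=cv2.INTER_CUBIC)
cv2.imwrite("pics/z8.png",np.vstack([np.hstack([t,s]),np.hstack([z(b["side"]),z(a["side"])])]))
# plunger top: dark blob both views
q=[]
for D in(a,b):
  uv=[]
  for n in("top","side"):
    g=cv2.cvtColor(D[n]["frame"],cv2.COLOR_BGR2GRAY);c=proj(D[n],[[*C,.05]])[0].astype(int)
    m=(g[c[1]-9:c[1]+10,c[0]-9:c[0]+10]<16).astype(np.uint8)
    k,l,st,ce=cv2.connectedComponentsWithStats(m);i=1+np.argmax(st[1:,4]);uv.append(ce[i]+c-9)
  print(two(D["top"],uv[0],D["side"],uv[1]))
E
```

```text
16.1 [ 0.37078971 -0.09988342  0.24216083] [[ 0.971 -0.237 -0.002]
 [-0.237 -0.971  0.027]
 [-0.008 -0.025 -1.   ]] [-0.46888079 -0.04032511  1.76485179  0.02286612  1.43109061 -0.23283568] -0.0002916135174170479
v10.pkl {'top': (np.float64(165.39), np.float64(0.19)), 'side': (np.float64(165.84), np.float64(0.08))}
(array([0.56191611, 0.08868286, 0.03079992]), np.float64(0.0023183681255193583))
(array([0.56374289, 0.08484898, 0.0332727 ]), np.float64(1.718431264574053e-05))
```

View pics/z8.png

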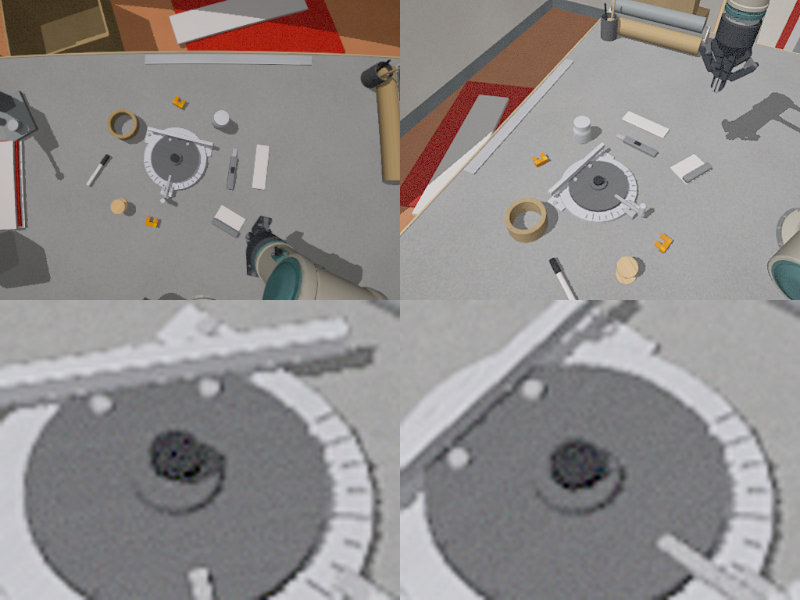

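The plunger top dropped from row 455 to 464 in the side crop. That is about 2.2 native pixels, which matches the full 8 mm. The lever and the bystanders are unmoved, and the arm is clear.

```bash
python3 -c "
from rig import manip
print(manip.sign_off())"
```

```text
the job is handed in; nothing more can be done
None
```

The gauge is set to the steel clip's angle and the lock plunger is pressed down. I handed the job in at about 16 s of the 48 s, with the arm clear of everything.

- **Push:** I moved the post anticlockwise with closed fingertips at about 2–4 N. The first push passed over the post without touching it, because the visible fingertips sit roughly 3 cm above the reported TCP. I found this from the pictures and repeated the push lower.
- **Lever angle:** On the last look before pressing, the lever read 165.4° (top view) and 165.9° (side view), against the notch at 165.65° and 166.0°. The two-view post direction was 165.6°, against 165.5° for the notch. The lever angles were the same after pressing.
- **Plunger:** It moved at 3–4 N over about 9 mm, then hit a hard stop at 19.5 N. In the side view its top dropped about 2.2 px, which fits 8 mm.
- **Disagreements:** My automatic dark-blob height for the plunger failed: it gave about 31–33 mm both before and after, so I ignored it. The tool also tilted by up to about 3° during the push, with no visible effect.
- **Other things:** The last pictures show the bystanders where they were. I saw no contact with the fence.

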